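# Press the last guide roller home and lift the carriage out

### The job

The black roller carriage sits in the nest of the green lever press with its last roller still standing proud under the ram. Pull the red-handled lever all the way down so that the ram presses the roller home and keep it there for a second, then ease the lever back up to its rest under control, without letting it fly. Then grip the carriage by its waist, lift it out of the nest and draw it out from under the press head towards you, and finish while holding it in the gripper, level and still, in front of the press and at least 15 cm above the bench, for inspection; keep it level on the way and leave everything else where it lies.

Things in the scene. Friction and masses are not known exactly. Their poses are not given: they have to be found in the camera images.
- press: Green lever (arbor) press, fixed. Origin: on the bench (z 0) under the ram's axis; x to its back (column), y left, z up; the open front with the nest faces -x, the robot. Base x -240 to 170, y -75 to 95 mm, 40 high. Pinion shaft from the head's right side to the lever bar, which swings at y -100 (13 mm thick).
- press_head (a point): Middle of the head's front face, at (-30, 0, 225) mm in the press frame. The head is a block x -30 to 135, y -30 to 30, z 175 to 275 mm (spring housing on its left side out to y 56), on a column at x 75 to 135. The square 20 mm ram comes out below it; its foot is at z 130 mm with the lever up.
- nest (a point): Centre of the nest at the level of its block tops, (-100, 20, 70) mm in the press frame. Two blocks carry the carriage's ends; between them a gap of 94 mm along x is open down to the base (z 40) for fingers. Fences 6 mm high stand 2 mm off the carriage's long sides and a 6 mm stop 2 mm behind its back end.
- lever (a joint): Lever angle, rad: 0 = at rest, arm 40 degrees above level towards the robot; grows as the grip is pulled down; stop at 1.2. The ram goes down 28 mm per rad; the roller is home at 1.15. A spring drives it back up: about 4 N at the grip at rest, 10 N at the bottom, plus 5 N while pressing and 3 N per rad/s of drag; let go at the bottom it flies up at about 3 rad/s.
- lever_grip (a point): Centre of the red revolving grip on the end of the lever: a cylinder 24 mm in diameter, 90 long, along the press's y, sticking out to the right of the lever bar; it spins freely on its own axis. In the press frame (-99, -157, 327) mm at rest, (-122, -157, 139) with the roller home; it runs on a circle of radius 175 mm in the x-z plane. Pinch from above.
- lever_pivot (a point): Fixed point on the lever's axis, in the plane of the circle of lever_grip, at (35, -157, 215) mm in the press frame. The axis runs along the press's y axis.
- ram_axis (a point): Fixed point on the ram's axis, at (0, 0, 98) mm in the press frame: where the top of the roller is once it is home.
- carriage_mid (a point): Centre of the carriage's black plate (260 mm long in x, 64 wide in y, 12 thick; about 0.5 kg) and, nearly, its centre of mass; in the nest, axes along the press's. The middle 80 mm of its length is a waist 54 mm wide: grip there, closing along y. Four steel rollers, 24 mm across, at x +-100, y +-20 mm, tops 22 mm above this point (the proud one up to 30).
- roller (a joint): How far the proud roller (carriage x +100, y -20, under the ram) has been pressed in, m: 0 = 8 mm proud, 0.008 = fully home against its seat. It takes about 30 N from the ram to push it and it stays where it is pushed.
- spare_carriage: Finished carriage of the same shape lying on the bench to the left, rollers up; leave it. Origin: centre of its underside.
- orange_bin: Orange bin of rollers, 160 x 110 x 60 mm, right; leave it. Origin: centre of its underside.
- grease_jar: White jar with a yellow cap, 64 mm wide, 75 high, left of the press; leave it. Origin: centre of its underside.
- carton: Cardboard carton 140 x 90 x 70 mm, right; leave it. Origin: centre of its underside.
- mallet: Rubber mallet lying beside the press base on its left; leave it. Origin: centre of its underside, handle to its -x.
- screwdriver: Screwdriver lying on the bench in front of the press, right; leave it. Origin: centre of its underside, handle to its -x.
There are look-alikes about, which are no part of the job. What is shaped like the screwdriver but pink is not meant. There is more than one size of the grease_jar; the job needs the smaller.

How it is judged:
On the way, in this order (a step that is already met when the one before it is completed fails the run):
1. the lever is pulled right down and kept there, the roller pressed home (value of joint roller above 0.0062 m and value of joint lever above 1.05 rad), for 0.5 s.
2. the lever is back up at its rest (value of joint lever below 0.1 rad and value of joint roller above 0.0062 m), for 0.2 s.
3. the carriage is held in the air, level, clear in front of the press (height (world z) of carriage_mid above 0.145 m and horizontal distance between carriage_mid and ram_axis above 0.16 m and angle between carriage_mid's own z axis and vertical below 0.1 rad and contact force between carriage and the fingers above 1 N and contact force between carriage and press below 0.1 N and contact force between carriage and spare_carriage below 0.1 N and contact force between carriage and orange_bin below 0.1 N and contact force between carriage and grease_jar below 0.1 N and contact force between carriage and carton below 0.1 N and contact force between carriage and mallet below 0.1 N and contact force between carriage and screwdriver below 0.1 N), for 0.2 s.
At the end, for the whole second after the job is handed in: Roller within 1.8 mm of home, lever within 0.10 rad of rest; the fingers alone hold the carriage: plate centre over 145 mm above the bench and over 160 mm (in plan) from the ram axis, within 0.10 rad of level, under 20 mm/s and 0.10 rad/s (all of step 2 and all of step 3 and linear speed of carriage below 0.02 m/s and angular speed of carriage below 0.1 rad/s); the arm keeps its last pose, push and grip.
It fails at once if the lever flies back (faster than 1.8 rad/s upward) (velocity of joint lever below -1.8 rad/s).
It fails at once if the carriage is tipped by more than 0.25 rad (angle between carriage_mid's own z axis and vertical above 0.25 rad).
It fails at once if something else on the bench is moved by more than 25 mm (distance of any of spare_carriage, orange_bin, grease_jar, carton, mallet, screwdriver from where it was at the start of the episode above 0.025 m).
It also fails if it takes over 72 s, if anything falls off the work surface, if the arm or the gripper's body presses on something with over 40 N, if the wrist force passes 120 N, or if a joint passes its speed limit or range.

### The arm

A 7-joint arm with a two-finger parallel gripper is mounted at the origin on the work surface. World frame = base frame: x ahead of the robot, y to its left, z up, the work surface at z = 0. Lengths are in m, angles in rad, forces in N, time in s.
With the tool pointing down it reaches from about 0.35 to 0.9 m from the base axis. Payload 8.1 kg.
Tool frame: the origin (TCP) lies at the very end of the fingers, on their centre line; the grasp point (between the pads) lies 19 mm behind it (arm.grasp_offset is the distance from the TCP to the grasp point, in m); z points along the fingers, y is the direction in which the jaws open and shut (so a half turn about z gives the same grasp; the last joint's range is limited). The gripper opens to 92 mm and grips with 3 to 60 N. Pads are 19 mm wide; open, the fingers measure 130 mm over their backs; the gripper's body (75 mm by 190 mm) begins 47 mm behind the grasp point.
Start: joints at [1.038, 0.434, 0.025, 1.573, -0.012, 1.134, -0.075], TCP at [0.26, -0.568, 0.227] pointing down, gripper open.
Joint ranges: [-2.62, 2.62], [-0.44, 2.09], [-1.27, 1.32], [0.08, 2.57], [-1.32, 4.46], [0.12, 2], [-2.74, 2.74]. Speed limits (rad/s): [2.22, 2.22, 3.01, 3.01, 3.14, 3.14, 3.14].

### API

Orientations are given as a rotation vector (axis times angle).
In Python, from cell import arm, eyes, workorder gives the robot as it stands.
- The arm moves only by the shell command python3 -m inch 'ROWS' [FORCE]. ROWS is JSON, a list that holds one entry, the list of rows, each a list of 5 numbers: the closure, from 0 (fully open) to 1 (shut), then the shift along the tool's x, y, z in mm, then the turn about the tool's z in degrees. A call has 1 to 12 rows; each row shifts and turns the pose as measured when the row begins, along the tool's axes as they then stand; what a row does not reach is not made up. A row lasts 1/10 s, in which the tool goes at most 50 mm and 8.59 degrees, less where a joint would pass 70% of its speed; a pose out of reach is approached as far as the arm can. A call with a gripper value outside its range is refused whole. The fingers move at their own pace and stop on an object; FORCE is the grip in N (left out, the last holds). Time passes only in rows, so rows that do not move let the fingers close. It gives the time, the measured TCP pose, the force and the opening at its end, in the units of the state.
- arm.observe(): the state, without advancing time (a new reading comes with each control period).
- eyes.get_image(name): name is "scene" or "top" or "wrist"; returns a dict with "frame" (400x640x3 uint8, blue, green, red), "intrinsics" (3x3 intrinsics, pixels), "rvec" (rotation vector, rad) and "tvec" (3), from world to camera coordinates, as OpenCV has them; the wrist camera has in their place "T_tool_cam" (4x4, takes a point from camera to tool coordinates, whose origin is the TCP and whose axes are the flange's). Camera axes: x right, y down, z forward; pixel columns grow to the right and rows downward; lengths in m; the calibration is good to about 2 mm. A picture is of the moment at which its call begins: read the wrist's pose just before it. There is no depth.
- workorder.sign_off(): hands the job in, once; it reports no verdict.
The state is a dict: "clock": time; "joints": joint angles; "dq": joint speeds; "joint_efforts": joint torques, N m; "position": TCP position; "ee_rot": TCP orientation; "force": force on the tool from outside, world axes, zero at the start; "ft_torque": the same for the moment, N m; "width": opening from 0.0 (shut) to 1.0 (fully open).
Only numpy, scipy, OpenCV 4.12 (cv2) and the standard library are available. Lean on these libraries where they do the work, as an engineer would, in place of code of your own. Each camera call takes 0.05 s, during which the arm holds its last target.

## Working session

There is one attempt and no reset: what is moved stays moved. The work goes in short steps, Python scripts to look and compute and a shell command to move; the robot and the scene stay as the last step left them, time stands still between calls to the robot, and variables do not carry over. Pictures are saved under pics/ and viewed, and the job is handed in when it is done.

```bash
ls; mkdir -p pics; python3 - <<'E'
from cell import arm,eyes
import cv2
s=arm.observe();print(s)
for n in("scene","top","wrist"):
    d=eyes.get_image(n);cv2.imwrite(f"pics/{n}0.png",d["frame"])
    print(n,{k:v for k,v in d.items() if k!="frame"})
E
```

```text
pics
{'clock': 0.0, 'joints': array([ 1.038428  ,  0.43518425,  0.02502403,  1.57409795, -0.0115951 ,
        1.13396105, -0.07510651]), 'dq': array([-0.00098552,  0.00134125, -0.0002494 ,  0.0003115 , -0.0005905 ,
        0.00106045, -0.00068432]), 'joint_efforts': array([-5.98371626e-04, -6.67861819e+01,  9.84483585e-01, -3.14452422e+01,
       -6.05796184e-02,  4.30582662e-02,  1.79964782e-04]), 'position': array([ 0.26012623, -0.56774959,  0.22596928]), 'ee_rot': array([-3.06798482e+00, -6.69405759e-01,  7.50439535e-04]), 'force': array([-0.10455468,  0.57733835,  0.50122172]), 'ft_torque': array([ 0.04660708, -0.03583494, -0.01068005]), 'width': 0.9971972252540237}
scene {'intrinsics': array([[459.01297724,   0.        , 319.14042418],
       [  0.        , 459.01297724, 198.15125797],
       [  0.        ,   0.        ,   1.        ]]), 'rvec': array([ 1.39544591,  2.11215326, -0.92047275]), 'tvec': array([ 0.187393  , -0.20864181,  2.21609114])}
top {'intrinsics': array([[518.57813928,   0.        , 310.96781652],
       [  0.        , 518.57813928, 197.56203948],
       [  0.        ,   0.        ,   1.        ]]), 'rvec': array([ 2.15489654, -2.1586771 ,  0.16502965]), 'tvec': array([0.00501182, 0.55752761, 1.61195892])}
wrist {'intrinsics': array([[320.26913165,   0.        , 320.13291254],
       [  0.        , 320.26913165, 201.44456727],
       [  0.        ,   0.        ,   1.        ]]), 'T_tool_cam': array([[-5.04478415e-04, -9.50182118e-01, -3.11694863e-01,
         8.60159829e-02],
       [ 9.99999769e-01, -3.37054656e-04, -5.91010672e-04,
         1.66423259e-04],
       [ 4.56509567e-04, -3.11695089e-01,  9.50182068e-01,
        -1.57335058e-01],
       [ 0.00000000e+00,  0.00000000e+00,  0.00000000e+00,
         1.00000000e+00]])}
```

View pics/scene0.png

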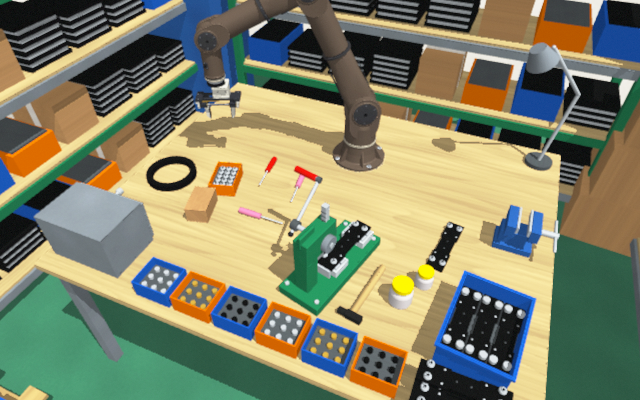

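View pics/top0.png

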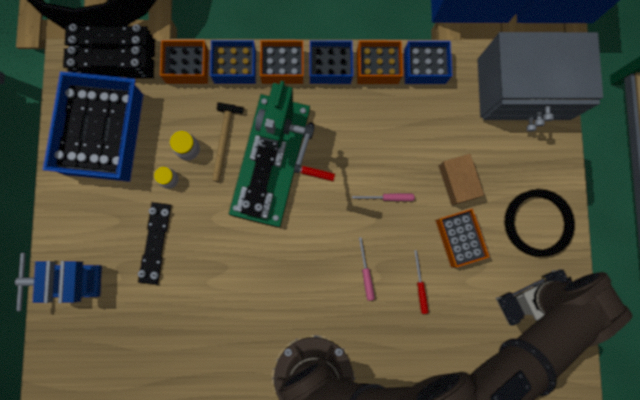

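View pics/wrist0.png

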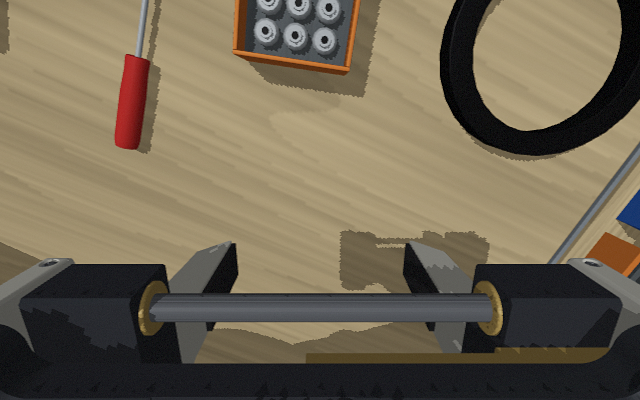

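```bash
python3 - <<'E'
import cv2
t=cv2.imread("pics/top0.png")[70:240,210:350];cv2.imwrite("pics/topc.png",cv2.resize(t,None,fx=3.5,fy=3.5,interpolation=2)[:600])
t=cv2.imread("pics/scene0.png")[155:320,270:395];cv2.imwrite("pics/scenec.png",cv2.resize(t,None,fx=3.6,fy=3.6,interpolation=2))
E
```

```text
(no output)
```

View pics/topc.png

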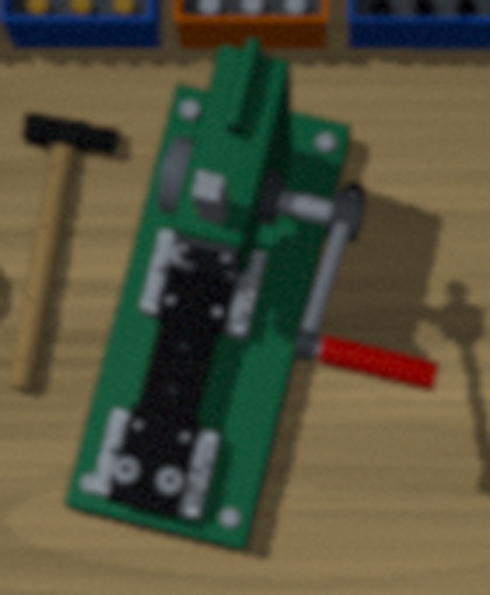

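View pics/scenec.png

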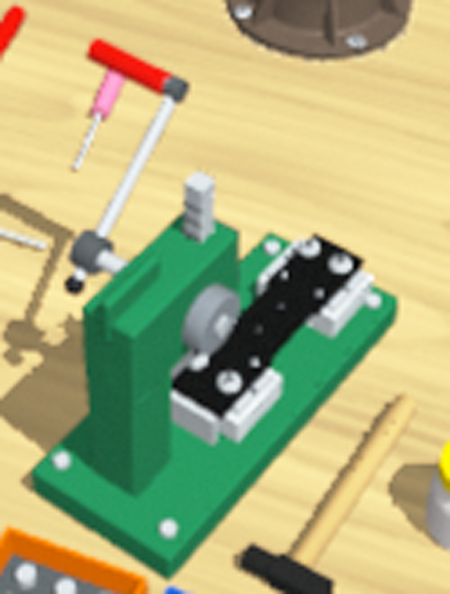

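```bash
cat > h.py <<'E'
import numpy as np,cv2
from scipy.spatial.transform import Rotation as R
from scipy.optimize import least_squares
CAM={'top':(np.array([[518.57813928,0,310.96781652],[0,518.57813928,197.56203948],[0,0,1]]),np.array([2.15489654,-2.1586771,0.16502965]),np.array([0.00501182,0.55752761,1.61195892])),
'scene':(np.array([[459.01297724,0,319.14042418],[0,459.01297724,198.15125797],[0,0,1]]),np.array([1.39544591,2.11215326,-0.92047275]),np.array([0.187393,-0.20864181,2.21609114]))}
def proj(cam,P):
    K,r,t=CAM[cam];return cv2.projectPoints(np.atleast_2d(P).astype(float),r,t,K,None)[0][:,0]
def p2w(p,P): # p=(x,y,yaw), P in mm press frame
    c,s=np.cos(p[2]),np.sin(p[2]);P=np.atleast_2d(P)/1000.
    return P@np.array([[c,-s,0],[s,c,0],[0,0,1]]).T+[p[0],p[1],0]
E
cat > fit.py <<'E'
from h import *
top=[((-240,95,40),(67,505)),((-240,-75,40),(247,548)),((170,-75,40),(350,125)),((170,95,40),(180,86)),((-99,-112,327),(321,350)),((-99,-202,327),(435,376))]
sc=[((170,-75,40),(35,472)),((170,95,40),(170,562)),((-240,95,40),(397,298)),((-240,-75,40),(270,232)),((-99,-202,327),(93,48)),((-99,-112,327),(170,84))]
obs=[('top',P,((u+.5)/3.5-.5+210,(v+.5)/3.5-.5+70)) for P,(u,v) in top]+[('scene',P,((u+.5)/3.6-.5+270,(v+.5)/3.6-.5+155)) for P,(u,v) in sc]
f=lambda p:np.concatenate([proj(c,p2w(p,P))[0]-q for c,P,q in obs])
r=least_squares(f,[0.6,0.1,0.],loss='soft_l1')
print(r.x,np.degrees(r.x[2]));print(np.round(f(r.x).reshape(-1,2),1))
for c in('top','scene'):
    o=[x for x in obs if x[0]==c]
    g=lambda p:np.concatenate([proj(c,p2w(p,P))[0]-q for c,P,q in o]);print(c,least_squares(g,r.x).x)
E
python3 fit.py
```

```text
[ 0.71552699  0.11967593 -0.23783806] -13.627116970781179
[[-1.5  0.2]
 [-0.7  0.5]
 [ 0.2 -0.7]
 [-1.8 -1.5]
 [-0.2 -0.4]
 [ 0.4  0.1]
 [-1.4 -1. ]
 [ 0.1 -1. ]
 [ 0.7 -0.7]
 [-0.4 -1.1]
 [-0.2  0.2]
 [-1.2  0.1]]
top [ 0.71481618  0.11795201 -0.23895309]
scene [ 0.71739563  0.12210507 -0.23750971]
```

```bash
cat >> h.py <<'E'
PR=np.array([0.7155,0.1197,-0.2378])
def st():
    from cell import arm
    s=arm.observe();return s,R.from_rotvec(s['ee_rot']).as_matrix(),np.array(s['position'])
def delta(target_w,yaw_ydir=None,quiet=False):
    s,M,p=st();d=M.T@(np.array(target_w)-p)*1000
    o='shift tool mm %s'%np.round(d,1)
    if yaw_ydir is not None:
        v=M.T@np.array([np.cos(yaw_ydir),np.sin(yaw_ydir),0]);a=np.degrees(np.arctan2(-v[0],v[1]));o+=' turn deg %.1f'%((a+90)%180-90)
    print('t',round(s['clock'],2),'pos',np.round(p,4),'F',np.round(s['force'],1),'w',round(s['width'],3),o,'j',np.round(s['joints'],2))
def grip(a,y=-157):
    t=np.radians(40)-a
    return p2w(PR,(35-175*np.cos(t),y,215+175*np.sin(t)))[0]
E
python3 -c "
from h import *
s,M,p=st();print(M.round(2))
for a in(0,.6,1.15,1.2):print(a,grip(a))
g=grip(0,-160);print(np.hypot(*g[:2]));delta(g+[0,0,.06],PR[2])
print(p2w(PR,[(-100,20,70),(-180,20,200)]))
"
```

```text
[[ 0.91  0.42 -0.  ]
 [ 0.42 -0.91  0.  ]
 [-0.   -0.   -1.  ]]
0 [ 0.58224613 -0.00954724  0.32748783]
0.6 [ 5.43274319e-01 -1.01010438e-04  2.32145499e-01]
1.15 [ 0.55952604 -0.0040402   0.13858676]
1.2 [ 0.56342885 -0.00498619  0.13081375]
0.5816729607958316
t 0.15 pos [ 0.2602 -0.5678  0.2261] F [ 0.5  0.  -0.2] w 1.004 shift tool mm [ 523.5 -371.2 -161. ] turn deg -51.8 j [ 1.04  0.44  0.02  1.57 -0.01  1.13 -0.08]
[[0.62302545 0.16269368 0.07      ]
 [0.54527676 0.18153889 0.2       ]]
```

```bash
python3 -m inch '[[[0,0,0,-25,-7.4],[0,0,0,-25,-7.4],[0,0,0,-25,-7.4],[0,0,0,-25,-7.4],[0,0,0,-25,-7.4],[0,0,0,-25,-7.4],[0,0,0,-20,-7.4]]]' 40; python3 -c "
from h import *
g=grip(0,-160);delta(g+[0,0,.07],PR[2])"
```

```text
clock: 0.85
position: [0.2592, -0.5655, 0.3961]
ee_rot: [-2.425, -1.975, -0.003]
force: [0.3, 1.2, -0.9]
width: 1.001
t 0.85 pos [ 0.2592 -0.5655  0.3961] F [ 0.3  1.2 -0.9] w 1.001 shift tool mm [606.8 203.9   2.9] turn deg 2.0 j [ 1.15  0.37 -0.15  1.26  0.05  1.53  0.81]
```

```bash
python3 -m inch '[[[0,45,15,0,0],[0,45,15,0,0],[0,45,15,0,0],[0,45,15,0,0],[0,45,15,0,0],[0,45,15,0,0],[0,45,15,0,0],[0,45,15,0,0],[0,45,15,0,0],[0,40,15,0,0],[0,30,10,0,0],[0,0,0,0,0]]]'; python3 -c "
from h import *
g=grip(0,-160);delta(g+[0,0,.07],PR[2])
from cell import eyes
cv2.imwrite('pics/w1.png',eyes.get_image('wrist')['frame'])"
```

```text
clock: 2.05
position: [0.5163, -0.1164, 0.3977]
ee_rot: [-2.424, -1.978, 0.001]
force: [-0.6, 0.5, 0.4]
width: 0.997
t 2.05 pos [ 0.5163 -0.1164  0.3977] F [-0.6  0.5  0.4] w 0.997 shift tool mm [114.9  43.    0.7] turn deg 2.1 j [ 0.49  0.23 -0.46  1.47  0.09  1.47 -0.17]
```

View pics/w1.png

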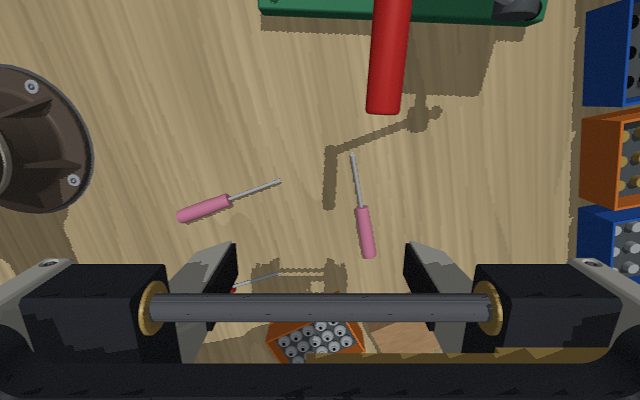

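```bash
cat >> h.py <<'E'
TC=np.array([[-5.04478415e-04,-9.50182118e-01,-3.11694863e-01,8.60159829e-02],[9.99999769e-01,-3.37054656e-04,-5.91010672e-04,1.66423259e-04],[4.56509567e-04,-3.11695089e-01,9.50182068e-01,-1.57335058e-01],[0,0,0,1]])
def wproj(P):
    s,M,p=st();T=np.eye(4);T[:3,:3]=M;T[:3,3]=p
    C=np.linalg.inv(T@TC);q=(np.c_[np.atleast_2d(P),np.ones(len(np.atleast_2d(P)))]@C.T)[:,:3]
    return np.c_[320.133+320.269*q[:,0]/q[:,2],201.445+320.269*q[:,1]/q[:,2]].round(1)
E
python3 -c "
from h import *
print(wproj(p2w(PR,[(-99+12,-202,327),(-99-12,-202,327),(-99,-202,315),(-99,-202,339),(-99+12,-140,327),(-99-12,-140,327),(-240,-75,40)])))"
```

```text
[[399.3 113.9]
 [364.4 112.7]
 [379.  112.6]
 [385.  114.1]
 [410.   11.8]
 [371.8  10.4]
 [256.    8.4]]
```

```bash
python3 -m inch '[[[0,40,15,0,2],[0,40,15,0,0],[0,30,12,0,0],[0,5,2,0,0],[0,0,0,0,0]]]'; python3 -c "
from h import *
g=grip(0,-160);delta(g-[0,0,.019],PR[2])"
```

```text
clock: 2.6
position: [0.5851, -0.023, 0.3961]
ee_rot: [-2.475, -1.917, 0.012]
force: [-0.2, 0.4, 0.3]
width: 1.007
t 2.6 pos [ 0.5851 -0.023   0.3961] F [-0.2  0.4  0.3] w 1.007 shift tool mm [ 9.3 -4.9 87.7] turn deg -0.9 j [ 0.29  0.34 -0.49  1.34  0.15  1.52 -0.44]
```

```bash
python3 -m inch '[[[0,9,-3,20,0],[0,0,0,25,0],[0,0,0,25,0],[0,0,0,15,0],[0,0,0,4,0],[0,0,0,0,0]]]'; python3 -c "
from h import *
g=grip(0,-160);delta(g-[0,0,.019],PR[2])
from cell import eyes
cv2.imwrite('pics/w2.png',eyes.get_image('wrist')['frame'])"
```

```text
clock: 3.2
position: [0.5804, -0.0268, 0.3052]
ee_rot: [-2.494, -1.902, 0.018]
force: [0.1, -0.0, -0.7]
width: 1.0
t 3.2 pos [ 0.5804 -0.0268  0.3052] F [ 0.1 -0.  -0.7] w 1.0 shift tool mm [14.2 -2.7 -3.3] turn deg -1.7 j [ 0.3   0.36 -0.48  1.52  0.17  1.31 -0.47]
```

View pics/w2.png

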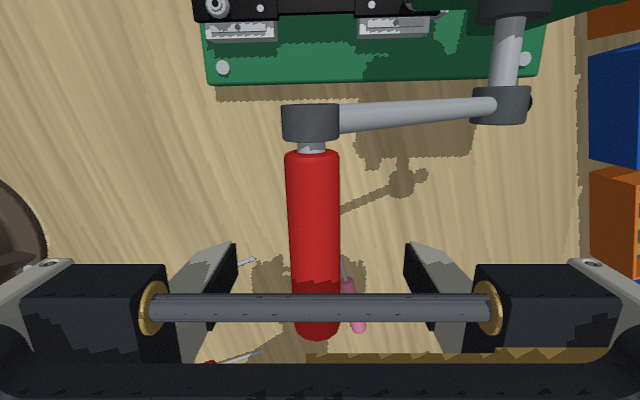

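```bash
python3 -m inch '[[[0,12,-3,-2,-1],[0,2,0,0,0],[0.4,0,0,0,0],[1,0,0,0,0],[1,0,0,0,0],[1,0,0,0,0],[1,0,0,0,0],[1,0,0,0,0]]]' 40; python3 -c "
from h import *
g=grip(0,-160);delta(g-[0,0,.019],PR[2])"
```

```text
clock: 4.05
position: [0.5828, -0.0114, 0.3114]
ee_rot: [-2.479, -1.927, 0.011]
force: [0.3, -0.2, -0.3]
width: 0.527
t 4.05 pos [ 0.5828 -0.0114  0.3114] F [ 0.3 -0.2 -0.3] w 0.527 shift tool mm [-1.4 -1.   2.9] turn deg -0.6 j [ 0.28  0.36 -0.49  1.51  0.18  1.32 -0.48]
```

```bash
python3 -m inch '[[[1,0,0,0,0],[1,0,0,0,0],[1,0,0,0,0],[1,0,0,0,0],[1,0,0,0,0],[1,0,0,0,0],[1,0,0,0,0]]]' 40; python3 -c "
from h import *
g=grip(0,-160);delta(g-[0,0,.019],PR[2])"
```

```text
clock: 4.75
position: [0.5821, -0.0115, 0.311]
ee_rot: [-2.478, -1.927, 0.013]
force: [-1.4, 1.4, 0.5]
width: 0.25
t 4.75 pos [ 0.5821 -0.0115  0.311 ] F [-1.4  1.4  0.5] w 0.25 shift tool mm [-1.1 -0.3  2.5] turn deg -0.7 j [ 0.28  0.36 -0.49  1.51  0.18  1.32 -0.48]
```

```bash
python3 -m inch '[[[1,0,-5,7,0],[1,0,-5,7,0],[1,0,-4.5,7.5,0],[1,0,-4.5,7.5,0],[1,0,-4,8,0],[1,0,-4,8,0]]]'; cat > lev.py <<'E'
from h import *
s,M,p=st();c,sn=np.cos(PR[2]),np.sin(PR[2]);d=p-[PR[0],PR[1],0]
q=np.array([c*d[0]+sn*d[1],-sn*d[0]+c*d[1],d[2]+.019])*1000
x,z=q[0]-35,q[2]-215
print('t',round(s['clock'],2),'press frame grasp',q.round(1),'ang',round(np.radians(40)-np.arctan2(z,-x),3),'r',round(np.hypot(x,z),1),'F',np.round(s['force'],1),'w',round(s['width'],3),'tilt',np.round(M[:,2],3),'j',np.round(s['joints'],2))
t=np.arctan2(z,-x)
for a in map(float,__import__('sys').argv[1:]):
    u=np.radians(40)-a;n=np.array([35-175*np.cos(u),q[1],215+175*np.sin(u)]);print(a,'tool shift',(M.T@(p2w([0,0,PR[2]],n-q)[0])*1000).round(1))
E
python3 lev.py 0.6 1.2
```

```text
clock: 5.35
position: [0.5587, -0.0057, 0.2729]
ee_rot: [2.476, 1.92, 0.002]
force: [-1.3, -1.6, 8.4]
width: 0.25
t 5.35 press frame grasp [-122.8 -158.8  291.9] ang 0.245 r 175.6 F [-1.3 -1.6  8.4] w 0.25 tilt [ 0.006 -0.006 -1.   ] j [ 0.29  0.34 -0.5   1.64  0.18  1.2  -0.51]
0.6 tool shift [  0.  -16.8  59.6]
1.2 tool shift [  0.7   3.2 161.1]
```

```bash
python3 -m inch '[[[1,0,-3.5,8,0],[1,0,-3,9,0],[1,0,-3,9,0],[1,0,-2.5,9,0],[1,0,-2,9.5,0],[1,0,-1.5,9.5,0],[1,0,-1,9.5,0]]]';python3 lev.py 0.9 1.2
```

```text
clock: 6.05
position: [0.5435, -0.0019, 0.2147]
ee_rot: [2.469, 1.915, 0.011]
force: [-5.4, -0.3, 9.4]
width: 0.251
t 6.05 press frame grasp [-138.6 -158.7  233.7] ang 0.591 r 174.6 F [-5.4 -0.3  9.4] w 0.251 tilt [ 0.016 -0.009 -1.   ] j [ 0.28  0.35 -0.5   1.77  0.21  1.05 -0.55]
0.9 tool shift [ 0.3  1.2 53.8]
1.2 tool shift [  0.8  18.4 103.2]
```

```bash
python3 -m inch '[[[1,0,-0.5,9.5,0],[1,0,0,9.5,0],[1,0,0,9.5,0],[1,0,0.5,9.5,0],[1,0,1,9.5,0],[1,0,1.5,9.5,0]]]';python3 lev.py 1.0 1.2
```

```text
clock: 6.65
position: [0.5467, -0.0027, 0.1609]
ee_rot: [2.465, 1.913, 0.014]
force: [-5.9, -0.7, 14.4]
width: 0.252
t 6.65 press frame grasp [-135.2 -158.7  179.9] ang 0.901 r 173.8 F [-5.9 -0.7 14.4] w 0.252 tilt [ 0.02  -0.011 -1.   ] j [ 0.26  0.41 -0.48  1.84  0.25  0.93 -0.59]
1.0 tool shift [ 0.1  2.7 17. ]
1.2 tool shift [ 0.5 15.7 49.5]
```

```bash
python3 -m inch '[[[1,0,2,9,0],[1,0,2.5,8.5,0],[1,0,2.5,8.5,0],[1,0,3,8.5,0],[1,0,3,8.5,0]]]';python3 lev.py 1.2; python3 -m inch '[[[1,0,2,5,0],[1,0,1.5,4,0]]]';python3 lev.py 1.2;
```

```text
clock: 7.15
position: [0.5597, -0.0059, 0.122]
ee_rot: [2.462, 1.912, 0.015]
force: [-5.1, -0.4, 14.8]
width: 0.252
t 7.15 press frame grasp [-121.8 -158.8  141. ] ang 1.139 r 173.4 F [-5.1 -0.4 14.8] w 0.252 tilt [ 0.022 -0.013 -1.   ] j [ 0.24  0.47 -0.46  1.85  0.29  0.86 -0.61]
1.2 tool shift [ 0.1  3.1 10.3]
clock: 7.35
position: [0.5632, -0.0067, 0.1151]
ee_rot: [2.461, 1.912, 0.014]
force: [-12.3, -0.4, 25.7]
width: 0.249
t 7.35 press frame grasp [-118.3 -158.8  134.1] ang 1.184 r 173.3 F [-12.3  -0.4  25.7] w 0.249 tilt [ 0.023 -0.014 -1.   ] j [ 0.24  0.49 -0.45  1.85  0.3   0.85 -0.62]
1.2 tool shift [ 0.  -0.2  3.2]
```

```bash
python3 -m inch '[[[1,0,0,1.5,0],[1,0,0,1.5,0],[1,0,0,1.5,0],[1,0,0,1.5,0],[1,0,0,1.5,0],[1,0,0,1.5,0],[1,0,0,1.5,0],[1,0,0,1.5,0],[1,0,0,1.5,0],[1,0,0,1.5,0],[1,0,0,1.5,0],[1,0,0,1.5,0]]]';python3 lev.py 1.1 0.9 0.6 0.3 0; python3 -c "
from cell import eyes
import cv2
cv2.imwrite('pics/w3.png',eyes.get_image('wrist')['frame'])
d=eyes.get_image('scene')['frame'][155:320,250:395];cv2.imwrite('pics/s3.png',cv2.resize(d,None,fx=3.6,fy=3.6,interpolation=2))"
```

```text
clock: 8.55
position: [0.5626, -0.0067, 0.1165]
ee_rot: [2.451, 1.903, 0.017]
force: [-8.6, -0.5, 18.7]
width: 0.25
t 8.55 press frame grasp [-118.8 -158.9  135.5] ang 1.175 r 173.1 F [-8.6 -0.5 18.7] w 0.25 tilt [ 0.032 -0.024 -0.999] j [ 0.23  0.48 -0.45  1.86  0.31  0.84 -0.63]
1.1 tool shift [ -0.3  -6.8 -11.3]
0.9 tool shift [ -0.9 -16.  -45. ]
0.6 tool shift [ -1.7 -16.8 -97.3]
0.3 tool shift [  -2.3   -2.1 -147.5]
0.0 tool shift [  -2.6   26.8 -191.1]
```

View pics/s3.png

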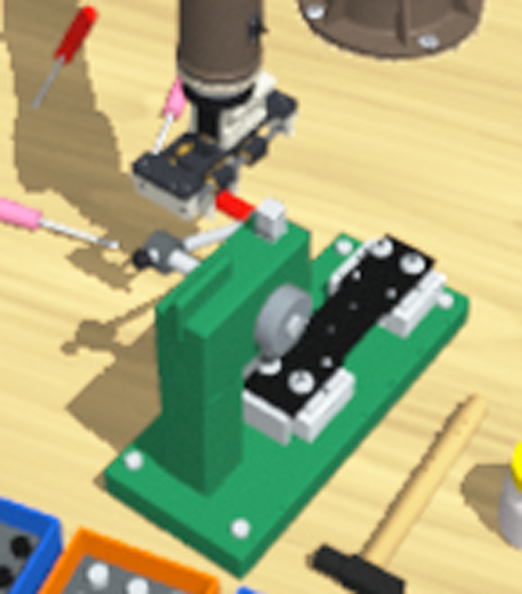

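View pics/w3.png

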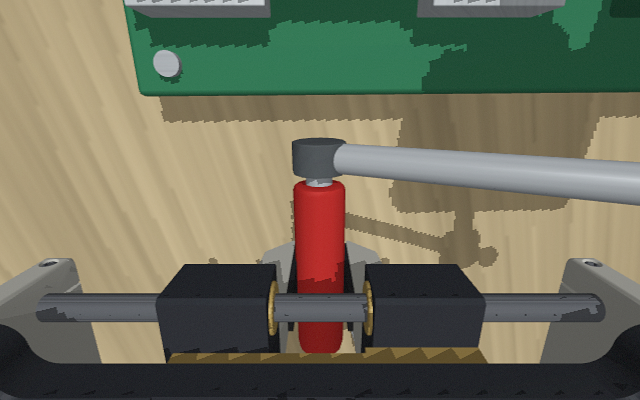

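```bash
python3 -m inch '[[[1,0,1,4,0],[1,0,1,4,0],[1,0,1,3,0]]]';python3 lev.py 1.0 
```

```text
clock: 8.95
position: [0.5646, -0.0072, 0.1124]
ee_rot: [2.448, 1.902, 0.015]
force: [-21.4, -0.6, 41.4]
width: 0.252
t 8.95 press frame grasp [-116.8 -158.9  131.4] ang 1.202 r 173.3 F [-21.4  -0.6  41.4] w 0.252 tilt [ 0.033 -0.027 -0.999] j [ 0.22  0.49 -0.45  1.86  0.32  0.84 -0.64]
1.0 tool shift [ -0.7 -14.  -32.2]
```

```bash
python3 -m inch '[[[1,0,-1,-2,0],[1,0,-2,-4,0],[1,0,-3,-7,0],[1,0,-3,-7,0],[1,0,-3,-7.5,0],[1,0,-2.5,-8,0],[1,0,-2.5,-8,0]]]';python3 lev.py 0.6 
```

```text
clock: 9.65
position: [0.5465, -0.0029, 0.1627]
ee_rot: [2.444, 1.897, 0.018]
force: [-0.5, -3.0, 6.8]
width: 0.253
t 9.65 press frame grasp [-135.4 -158.9  181.7] ang 0.891 r 173.6 F [-0.5 -3.   6.8] w 0.253 tilt [ 0.039 -0.031 -0.999] j [ 0.24  0.4  -0.47  1.85  0.27  0.92 -0.61]
0.6 tool shift [ -1.1  -1.5 -50.5]
```

```bash
python3 -m inch '[[[1,0,-1.5,-8,0],[1,0,-1,-8,0],[1,0,-0.5,-8,0],[1,0,0,-8,0],[1,0,0.5,-8,0],[1,0,1,-8,0]]]';python3 lev.py 0.3 0 
```

```text
clock: 10.25
position: [0.5442, -0.0023, 0.2168]
ee_rot: [2.439, 1.891, 0.023]
force: [-2.2, -1.8, 5.2]
width: 0.252
t 10.25 press frame grasp [-137.8 -158.9  235.8] ang 0.578 r 174.0 F [-2.2 -1.8  5.2] w 0.252 tilt [ 0.046 -0.034 -0.998] j [ 0.26  0.33 -0.49  1.79  0.23  1.02 -0.57]
0.3 tool shift [ -0.9  13.9 -46.4]
0.0 tool shift [ -1.4  43.5 -89.5]
```

```bash
python3 -m inch '[[[1,0,2,-8,0],[1,0,2,-8,0],[1,0,2.5,-7.5,0],[1,0,3,-7.5,0],[1,0,3.5,-7.5,0],[1,0,4,-7,0]]]';python3 lev.py 0.05 0 
```

```text
clock: 10.85
position: [0.5578, -0.0057, 0.2687]
ee_rot: [2.436, 1.889, 0.024]
force: [-4.8, -0.2, 6.6]
width: 0.246
t 10.85 press frame grasp [-123.7 -159.1  287.7] ang 0.268 r 174.6 F [-4.8 -0.2  6.6] w 0.246 tilt [ 0.048 -0.037 -0.998] j [ 0.27  0.31 -0.49  1.69  0.21  1.15 -0.54]
0.05 tool shift [ -0.5  21.  -31.8]
0.0 tool shift [ -0.6  26.8 -38.3]
```

```bash
python3 -m inch '[[[1,0,5,-7,0],[1,0,5,-7,0],[1,0,5,-7,0],[1,0,5,-6,0],[1,0,4,-5,0],[1,0,3,-3,0],[1,0,2,-2,0],[1,0,0,0,0]]]';python3 lev.py 0 
```

```text
clock: 11.65
position: [0.5829, -0.012, 0.3104]
ee_rot: [2.436, 1.89, 0.019]
force: [-1.1, -0.9, 4.5]
width: 0.249
t 11.65 press frame grasp [ -97.8 -159.2  329.4] ang -0.013 r 175.3 F [-1.1 -0.9  4.5] w 0.249 tilt [ 0.046 -0.038 -0.998] j [ 0.26  0.33 -0.48  1.56  0.21  1.26 -0.51]
0.0 tool shift [ 0.  -1.3  1.9]
```

```bash
python3 -m inch '[[[0,0,0,0,0],[0,0,0,0,0],[0,0,0,0,0],[0,0,0,0,0],[0,0,0,0,0],[0,0,0,0,0],[0,0,0,0,0],[0,0,0,0,0]]]';python3 lev.py; python3 -m inch '[[[0,0,0,-15,0],[0,0,0,-25,0],[0,0,0,-30,0],[0,0,0,-20,0],[0,0,0,0,0]]]';python3 lev.py 0 
```

```text
clock: 12.45
position: [0.5846, -0.0121, 0.3112]
ee_rot: [2.435, 1.887, 0.025]
force: [-0.3, 0.5, 0.8]
width: 0.896
t 12.45 press frame grasp [ -96.2 -159.   330.2] ang -0.022 r 174.6 F [-0.3  0.5  0.8] w 0.896 tilt [ 0.05  -0.038 -0.998] j [ 0.26  0.33 -0.48  1.56  0.21  1.26 -0.51]
clock: 12.95
position: [0.5793, -0.0088, 0.4032]
ee_rot: [2.436, 1.888, 0.022]
force: [0.6, 1.0, 0.8]
width: 1.002
t 12.95 press frame grasp [-102.1 -156.9  422.2] ang -0.288 r 248.5 F [0.6 1.  0.8] w 1.002 tilt [ 0.048 -0.038 -0.998] j [ 0.25  0.28 -0.49  1.39  0.18  1.46 -0.48]
0.0 tool shift [ 2.4 -2.2 94.7]
```

```bash
python3 -m inch '[[[0,0,-40,0,0],[0,0,-40,0,0],[0,0,-30,0,0],[0,0,0,0,-7.5],[0,0,0,0,-7.5],[0,0,0,0,-7.5],[0,0,0,0,-7.5],[0,0,0,0,-7.5],[0,0,0,0,-7.5],[0,0,0,0,-7.5],[0,0,0,0,-7.5],[0,0,0,0,-7.5]]]';python3 lev.py; python3 -c "
from h import *
delta(p2w(PR,[-200,20,300])[0],PR[2]-np.pi/2)"
```

```text
clock: 14.15
position: [0.4658, 0.0186, 0.388]
ee_rot: [0.914, 2.953, -0.042]
force: [-1.0, -0.4, 0.6]
width: 0.999
t 14.15 press frame grasp [-218.9 -157.1  407. ] ang 0.051 r 318.3 F [-1.  -0.4  0.6] w 0.999 tilt [ 0.04  -0.04  -0.998] j [ 0.36  0.1  -0.61  1.65  0.11  1.38  0.71]
t 14.15 pos [0.4658 0.0186 0.388 ] F [-1.  -0.4  0.6] w 0.999 shift tool mm [ 49.9 173.2  83.5] turn deg -20.7 j [ 0.36  0.1  -0.61  1.65  0.11  1.38  0.71]
```

```bash
python3 -m inch '[[[0,0,0,0,-7],[0,0,0,0,-7],[0,0,0,0,-7],[0,0,0,0,0]]]'; python3 -c "
from h import *
delta(p2w(PR,[-220,20,300])[0],PR[2]-np.pi/2)"
```

```text
clock: 14.55
position: [0.4646, 0.018, 0.3849]
ee_rot: [0.334, 3.083, -0.057]
force: [-0.5, 0.5, -0.7]
width: 0.999
t 14.55 pos [0.4646 0.018  0.3849] F [-0.5  0.5 -0.7] w 0.999 shift tool mm [ -0.3 180.5  79.2] turn deg 1.3 j [ 0.39  0.1  -0.63  1.66  0.11  1.38  1.1 ]
```

```bash
python3 -m inch '[[[0,0,35,15,1],[0,0,40,15,0],[0,0,40,15,0],[0,0,40,20,0],[0,0,25,15,0],[0,0,0,0,0]]]'; python3 -c "
from h import *
delta(p2w(PR,[-220,20,200])[0],PR[2]-np.pi/2)
print(st()[1])
from cell import eyes
cv2.imwrite('pics/w4.png',eyes.get_image('wrist')['frame'])
d=eyes.get_image('top')['frame'][70:300,150:400];cv2.imwrite('pics/t4.png',cv2.resize(d,None,fx=2.5,fy=2.5,interpolation=2))"
```

```text
clock: 15.15
position: [0.5124, 0.1923, 0.2935]
ee_rot: [0.411, 3.073, -0.058]
force: [0.2, 0.5, 0.7]
width: 0.998
t 15.15 pos [0.5124 0.1923 0.2935] F [0.2 0.5 0.7] w 0.998 shift tool mm [ 9.7  0.1 93.2] turn deg -1.6 j [ 0.04  0.33 -0.71  1.63  0.29  1.26  0.57]
[[-0.96401129  0.26347759  0.03552161]
 [ 0.26194016  0.96413998 -0.04267834]
 [-0.04549259 -0.03183786 -0.9984572 ]]
```

View pics/w4.png

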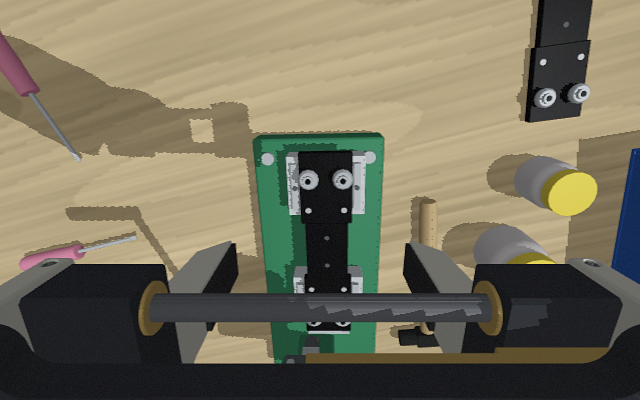

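View pics/t4.png

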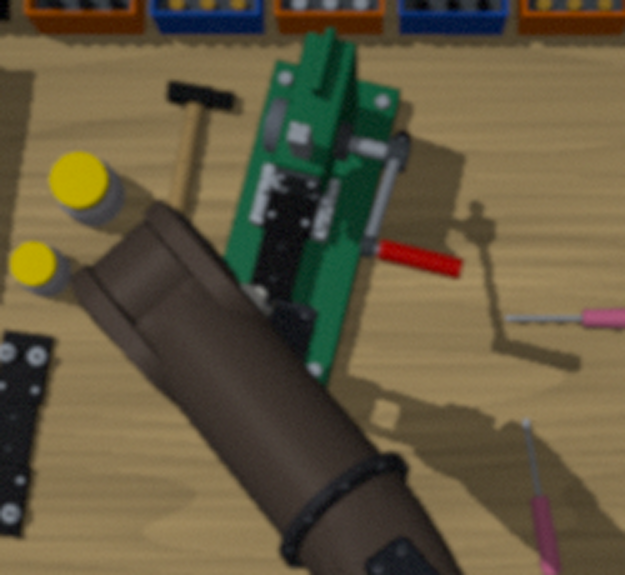

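```bash
python3 -c "
from h import *
P=[(-230,-12,82),(-230,52,82),(-140,-7,82),(-140,47,82),(-200,0,98),(-200,40,98),(-240,-75,40),(-240,95,40)]
print(wproj(p2w(PR,P)))
d=cv2.imread('pics/w4.png')[120:300,230:410];cv2.imwrite('pics/w4c.png',cv2.resize(d,None,fx=3.3,fy=3.3,interpolation=2))"
```

```text
[[298.  150.9]
 [353.4 149.6]
 [306.  221.7]
 [349.  221. ]
 [308.6 179.6]
 [343.6 178.9]
 [251.7 137.5]
 [385.7 134. ]]
```

View pics/w4c.png

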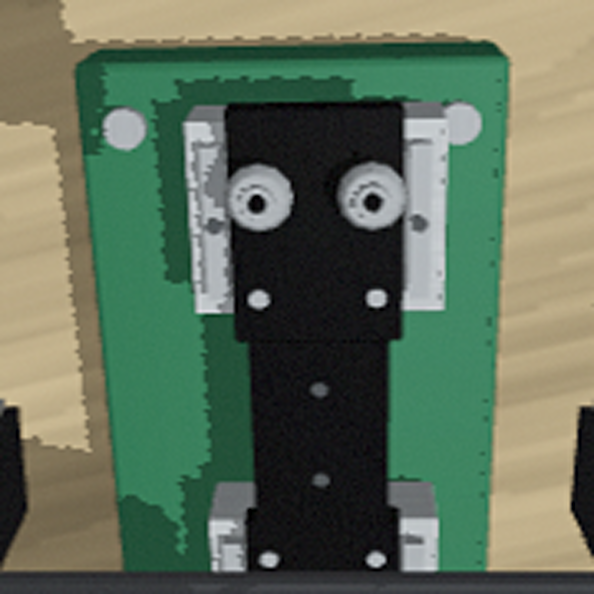

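```bash
cat > cg.py <<'E'
from h import *
import sys
M=st()[1];off=19*M[:,2]/1000
for z in map(float,sys.argv[1:]):
    delta(p2w(PR,[-98.5,19.5,z])[0]+off,PR[2]-np.pi/2)
print(M[:,2].round(3))
E
python3 cg.py 145 76; python3 -m inch '[[[0,-15,0,30,-1.6],[0,-15,0,30,0],[0,-15,0,30,0],[0,-15,0,15,0],[0,0,0,0,0]]]'; python3 cg.py 145 76;python3 -c "
from h import *
from cell import eyes
cv2.imwrite('pics/w5.png',eyes.get_image('wrist')['frame'])
cv2.imwrite('pics/s5.png',eyes.get_image('scene')['frame'])"
```

```text
t 15.25 pos [0.513  0.1895 0.2955] F [-0.4 -0.3  0.1] w 1.005 shift tool mm [-107.4    7.8  174.6] turn deg -1.7 j [ 0.05  0.33 -0.71  1.63  0.29  1.26  0.58]
t 15.25 pos [0.513  0.1895 0.2955] F [-0.4 -0.3  0.1] w 1.005 shift tool mm [-104.1   10.   243.5] turn deg -1.7 j [ 0.05  0.33 -0.71  1.63  0.29  1.26  0.58]
[ 0.038 -0.044 -0.998]
clock: 15.75
position: [0.58, 0.1619, 0.1957]
ee_rot: [0.395, 3.064, -0.063]
force: [-0.7, 0.2, 0.5]
width: 0.999
t 15.75 pos [0.58   0.1619 0.1957] F [-0.7  0.2  0.5] w 0.999 shift tool mm [-40.   12.9  71.6] turn deg -1.0 j [ 0.05  0.49 -0.65  1.66  0.4   1.1   0.59]
t 15.75 pos [0.58   0.1619 0.1957] F [-0.7  0.2  0.5] w 0.999 shift tool mm [-36.1  15.2 140.5] turn deg -1.0 j [ 0.05  0.49 -0.65  1.66  0.4   1.1   0.59]
[ 0.046 -0.047 -0.998]
```

View pics/w5.png

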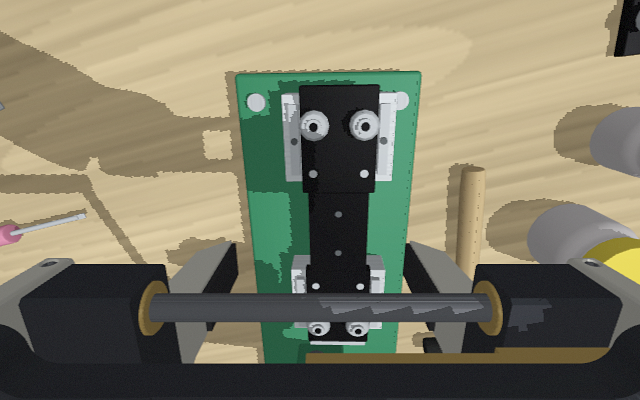

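View pics/s5.png

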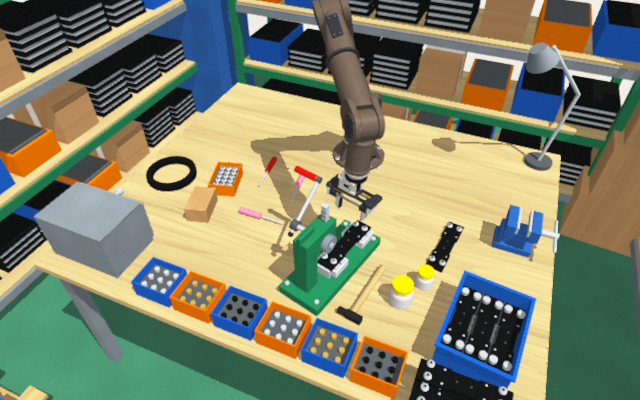

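```bash
python3 -m inch '[[[0,-20,7,20,-1],[0,-18,6,25,0],[0,0,0,20,0],[0,0,0,0,0]]]'; python3 cg.py 110 76
```

```text
clock: 16.25
position: [0.6241, 0.1659, 0.1417]
ee_rot: [0.366, 3.056, -0.054]
force: [-0.2, 0.0, 0.2]
width: 0.998
t 16.25 pos [0.6241 0.1659 0.1417] F [-0.2  0.   0.2] w 0.998 shift tool mm [ 0.9 -3.  50.8] turn deg 0.0 j [ 0.02  0.6  -0.61  1.62  0.47  1.03  0.58]
t 16.25 pos [0.6241 0.1659 0.1417] F [-0.2  0.   0.2] w 0.998 shift tool mm [ 3.2 -2.  84.7] turn deg 0.0 j [ 0.02  0.6  -0.61  1.62  0.47  1.03  0.58]
[ 0.058 -0.042 -0.997]
```

```bash
python3 -m inch '[[[0,1,-3,20,0],[0,1,0,20,0],[0,0,0,8,0],[0,0,0,0,0]]]'; python3 cg.py 76; python3 -c "
from h import *
from cell import eyes
cv2.imwrite('pics/w6.png',eyes.get_image('wrist')['frame'])"
```

```text
clock: 16.65
position: [0.6257, 0.1635, 0.1018]
ee_rot: [0.366, 3.048, -0.047]
force: [0.0, -0.5, 0.5]
width: 1.0
t 16.65 pos [0.6257 0.1635 0.1018] F [ 0.  -0.5  0.5] w 1.0 shift tool mm [ 2.8 -1.4 44.7] turn deg -0.0 j [ 0.02  0.64 -0.59  1.67  0.51  0.94  0.55]
[ 0.067 -0.039 -0.997]
```

View pics/w6.png

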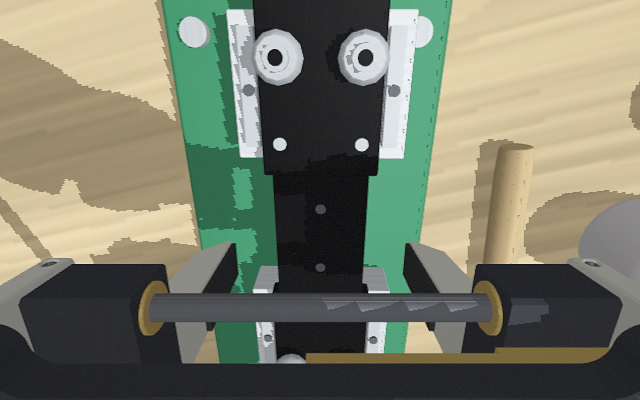

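```bash
python3 -m inch '[[[0,1.5,-1,15,0],[0,1,0,15,0],[0,0.5,0,10,0],[0,0,0,3,0],[0,0,0,0,0]]]'; python3 cg.py 76
```

```text
clock: 17.2
position: [0.6268, 0.1627, 0.0586]
ee_rot: [0.366, 3.044, -0.044]
force: [0.3, 0.9, -0.3]
width: 1.001
t 17.2 pos [0.6268 0.1627 0.0586] F [ 0.3  0.9 -0.3] w 1.001 shift tool mm [ 0.8 -1.7  1.5] turn deg -0.0 j [-0.    0.68 -0.56  1.71  0.55  0.86  0.51]
[ 0.072 -0.038 -0.997]
```

```bash
python3 -m inch '[[[1,0,-1,0,0],[1,0,0,0,0],[1,0,0,0,0],[1,0,0,0,0],[1,0,0,0,0],[1,0,0,0,0],[1,0,0,0,0],[1,0,0,0,0],[1,0,0,0,0],[1,0,0,0,0],[1,0,0,0,0],[1,0,0,0,0]]]' 45; python3 cg.py 76; python3 -c "
from h import *
from cell import eyes
cv2.imwrite('pics/w7.png',eyes.get_image('wrist')['frame'])"
```

```text
clock: 18.4
position: [0.6272, 0.1621, 0.0596]
ee_rot: [0.366, 3.042, -0.043]
force: [0.4, 0.8, -1.3]
width: 0.58
t 18.4 pos [0.6272 0.1621 0.0596] F [ 0.4  0.8 -1.3] w 0.58 shift tool mm [ 1.4 -1.2  2.5] turn deg -0.1 j [-0.    0.68 -0.56  1.71  0.55  0.86  0.51]
[ 0.073 -0.037 -0.997]
```

View pics/w7.png

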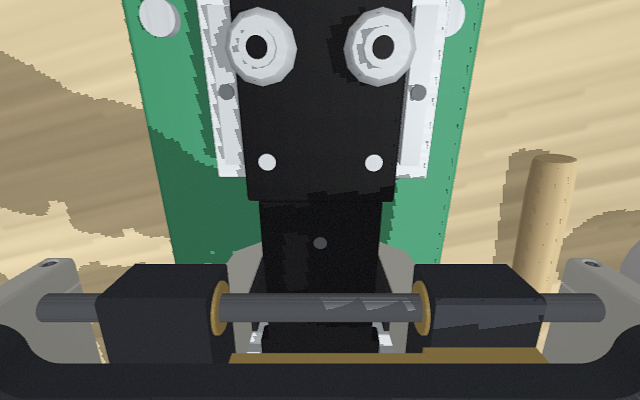

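```bash
cat > mv.py <<'E'
from h import *
import sys
a=[float(v) for v in sys.argv[1:4]]
s,M,p=st();print(np.round(M.T@p2w([0,0,PR[2]],a)[0]*1000,2), 'tilt',M[:,2].round(3),'pos',p.round(4),'F',s['force'].round(1),'w',s['width'].round(3))
E
python3 mv.py 0 0 18; python3 mv.py -100 0 0
```

```text
Traceback (most recent call last):
  File "mv.py", line 4, in <module>
    s,M,p=st();print(np.round(M.T@p2w([0,0,PR[2]],a)[0]*1000,2), 'tilt',M[:,2].round(3),'pos',p.round(4),'F',s['force'].round(1),'w',s['width'].round(3))
                                                                                                                                     ^^^^^^^^^^^^^^^^
AttributeError: 'float' object has no attribute 'round'
Traceback (most recent call last):
  File "mv.py", line 4, in <module>
    s,M,p=st();print(np.round(M.T@p2w([0,0,PR[2]],a)[0]*1000,2), 'tilt',M[:,2].round(3),'pos',p.round(4),'F',s['force'].round(1),'w',s['width'].round(3))
                                                                                                                                     ^^^^^^^^^^^^^^^^
AttributeError: 'float' object has no attribute 'round'
```

```bash
sed -i "s/s\['width'\].round(3)/round(float(s['width']),3)/" mv.py
python3 mv.py 0 0 18; python3 mv.py -100 0 0
```

```text
[ -1.43  -0.33 -17.94] tilt [ 0.073 -0.037 -0.997] pos [0.6272 0.1621 0.0597] F [ 0.3  0.5 -0.6] w 0.582
[99.68 -0.23 -7.96] tilt [ 0.073 -0.037 -0.997] pos [0.6272 0.1621 0.0597] F [ 0.3  0.5 -0.6] w 0.582
```

```bash
python3 -m inch '[[[1,-0.5,0,-5,0],[1,-0.5,0,-5,0],[1,-0.5,0,-5,0],[1,0,0,-3,0],[1,0,0,0,0]]]'; python3 mv.py -100 0 0;python3 -c "
from h import *
from cell import eyes
cv2.imwrite('pics/w8.png',eyes.get_image('wrist')['frame'])
d=eyes.get_image('scene')['frame'][155:300,270:400];cv2.imwrite('pics/s8.png',cv2.resize(d,None,fx=4,fy=4,interpolation=2))"
```

```text
clock: 18.95
position: [0.6261, 0.1617, 0.0782]
ee_rot: [0.366, 3.045, -0.045]
force: [-0.4, 1.0, -3.9]
width: 0.583
[99.7  -0.24 -7.72] tilt [ 0.07  -0.038 -0.997] pos [0.6261 0.1617 0.0782] F [-0.4  1.  -3.9] w 0.583
```

View pics/w8.png

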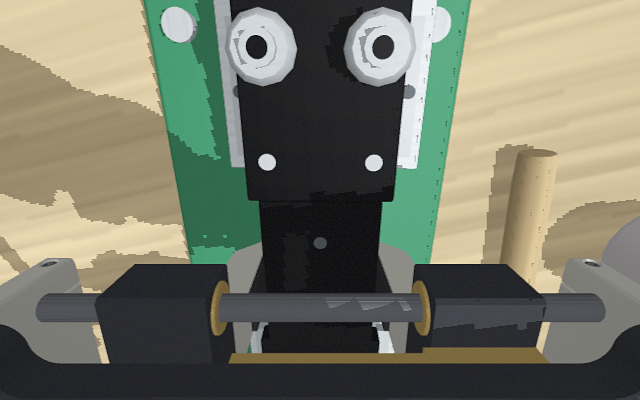

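View pics/s8.png

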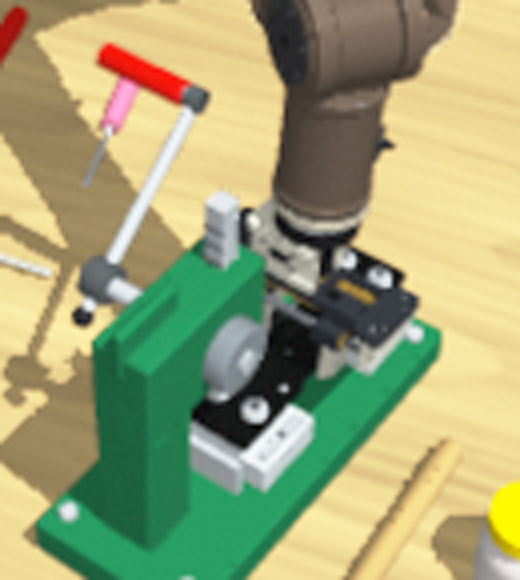

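```bash
python3 -m inch '[[[1,12,0,-1,0],[1,15,0,-1,0],[1,15,0,-1,0]]]'; python3 mv.py -60 0 0; python3 -m inch '[[[1,15,0,-1.5,0],[1,15,0,-1.5,0],[1,15,0,-1.5,0]]]'; python3 mv.py -40 0 60;python3 lev.py
```

```text
clock: 19.35
position: [0.5837, 0.1711, 0.0766]
ee_rot: [0.371, 3.045, -0.046]
force: [-0.8, -0.4, -4.2]
width: 0.584
[59.82 -0.31 -4.59] tilt [ 0.069 -0.038 -0.997] pos [0.5837 0.1711 0.0766] F [-0.8 -0.4 -4.2] w 0.584
clock: 19.65
position: [0.5345, 0.1829, 0.077]
ee_rot: [0.369, 3.048, -0.046]
force: [-0.2, 0.8, -4.6]
width: 0.584
[ 35.42  -1.45 -62.8 ] tilt [ 0.067 -0.039 -0.997] pos [0.5345 0.1829 0.077 ] F [-0.2  0.8 -4.6] w 0.584
t 19.65 press frame grasp [-190.7   18.8   96. ] ang 1.183 r 255.2 F [-0.2  0.8 -4.6] w 0.584 tilt [ 0.067 -0.039 -0.997] j [-0.04  0.56 -0.6   1.89  0.53  0.8   0.4 ]
```

```bash
python3 -m inch '[[[1,10,0,-5,0],[1,8,0,-12,0],[1,5,0,-15,0],[1,3,0,-15,0],[1,0,0,-15,0],[1,0,0,-15,0],[1,0,0,-12,0],[1,0,0,-6,0],[1,0,0,-2,0],[1,0,0,0,0],[1,0,0,0,0],[1,0,0,0,0]]]';python3 lev.py;python3 -c "
from h import *
from cell import eyes
cv2.imwrite('pics/w9.png',eyes.get_image('wrist')['frame'])
d=eyes.get_image('scene')['frame'][140:300,260:420];cv2.imwrite('pics/s9.png',cv2.resize(d,None,fx=3.7,fy=3.7,interpolation=2))"
```

```text
clock: 20.85
position: [0.4988, 0.1946, 0.1828]
ee_rot: [0.366, 3.045, -0.044]
force: [-0.1, -0.9, -4.3]
width: 0.585
t 20.85 press frame grasp [-228.3   21.8  201.8] ang 0.748 r 263.6 F [-0.1 -0.9 -4.3] w 0.585 tilt [ 0.07  -0.037 -0.997] j [ 0.01  0.39 -0.69  1.85  0.39  0.98  0.48]
```

View pics/w9.png

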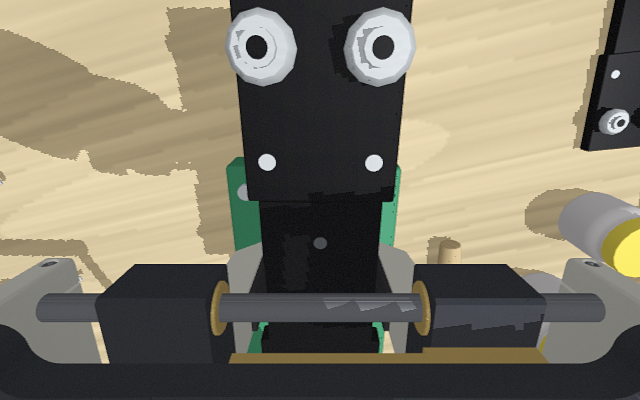

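View pics/s9.png

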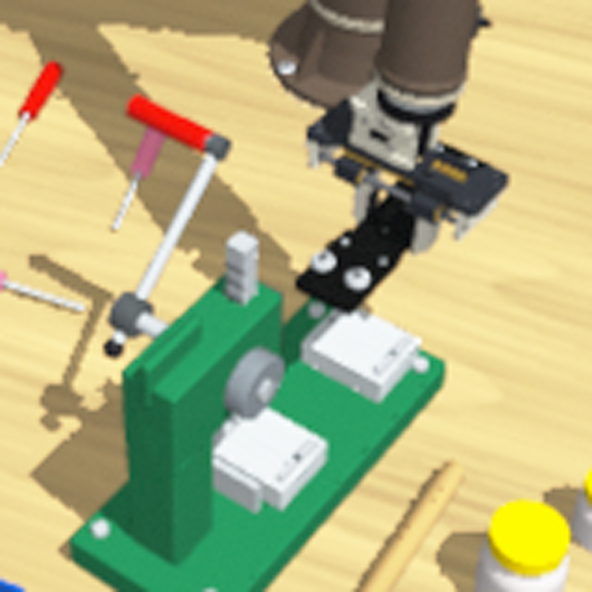

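```bash
python3 -m inch '[[[1,0,0,0,0],[1,0,0,0,0],[1,0,0,0,0],[1,0,0,0,0]]]';python3 lev.py;python3 -c "
from cell import arm,workorder
print(arm.observe()['dq'].round(4));print(workorder.sign_off())"
```

```text
clock: 21.35
position: [0.4983, 0.1945, 0.1819]
ee_rot: [0.366, 3.047, -0.045]
force: [0.6, -0.4, -3.9]
width: 0.583
t 21.35 press frame grasp [-228.7   21.5  200.9] ang 0.752 r 264.1 F [ 0.6 -0.4 -3.9] w 0.583 tilt [ 0.069 -0.038 -0.997] j [ 0.01  0.39 -0.69  1.85  0.39  0.98  0.48]
[-0.0016 -0.0006 -0.0007  0.0007 -0.0008  0.0002  0.0011]
the job is handed in; nothing more can be done
None
```

The job is done and handed in at about 21 s of the 72 s allowed; the sign-off gave no verdict.

**Lever:** I pulled it down to its stop. The grip path put it between 1.17 and 1.2 rad for about 1.5 s, so the roller should be home. The roller itself I could only check by eye: in the last scene picture the two rollers at that end stand level. I eased the lever back to rest at roughly 0.5 rad/s. The last picture shows it still up.

**Carriage:** I gripped it by the waist at 45 N (opening about 54 mm), lifted it about 18 mm and drew it out about 90 mm. I then raised it and drew it back a little further.
- **Position:** it is held about 200 mm above the bench and about 230 mm in front of the ram axis, with the arm essentially still.
- **Load:** the wrist reads about 4 N, roughly what the 0.5 kg carriage should weigh.

**Where a check was off:** the gripper leaned about 0.08 rad by the time it took the carriage, because the arm's tilt drifted while working the lever. It leans the same now as it did when it took the carriage level in the nest, to within about 0.004 rad, and the carriage has not shifted in the wrist pictures. I therefore take the carriage as level, but I did not measure its angle directly.

I saw nothing else on the bench disturbed.

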